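# Stamp the border of a copper plate in a spring hand press

### The arm

A 6-joint arm with a two-finger parallel gripper is mounted at the origin on the work surface. World frame = base frame: x ahead of the robot, y to its left, z up, the work surface at z = 0. Lengths are in m, angles in degrees, forces in N, time in s.
With the tool pointing down it reaches from about 0.275 to 0.825 m from the base axis. Payload 5.2 kg.
Tool frame: the origin (TCP) lies midway between the tips of the shut fingers; the grasp point (between the pads) lies 19 mm behind it; z points along the fingers, y is the direction in which the jaws open and shut (so a half turn about z gives the same grasp; the last joint's range is limited). The gripper opens to 93 mm and grips with 3 to 60 N. Pads are 15 mm wide; open, the fingers measure 128 mm over their backs; the gripper's body (75 mm by 188 mm) begins 65 mm behind the grasp point.
Start: joints at [-80.947, 14.817, 87.949, -0, 77.235, -11.62], TCP at [0.194, -0.515, 0.219] pointing down, gripper open.
Joint ranges: [-179.93, 179.93], [-52.35, 119.4], [10.71, 147.94], [-69.91, 249.91], [12.55, 155.21], [-178.61, 178.61]. Speed limits (degrees/s): [147.25, 147.25, 180, 180, 180, 180].

### API

Orientations are given as a 3x3 rotation matrix whose columns are the frame's x, y, z axes.
In Python, from workcell import r, vision gives the robot as it stands.
- The arm moves only by the tool apply_moves, never from a script. Its arguments are lists of equal length, an entry for each row: "offset": the shift along the tool's x, y, z in m, a list of three; "turn": the turn about the tool's z in degrees; "fingers": the opening in per cent of the stroke, from 0 (shut) to 100 (fully open). In form: {"offset": [[dx, dy, dz], ...], "turn": [turn, ...], "fingers": [fingers, ...]}. A call has 1 to 10 rows; each row is the pose to reach, as a shift and turn from the pose commanded when the call began, along the tool's axes at that moment; what a row does not reach only later rows make up. A row lasts 1/10 s, in which the tool goes at most 50 mm and 8.59 degrees, less where a joint would pass 70% of its speed; a pose out of reach is approached as far as the arm can. A call with a gripper value outside its range is refused whole. The fingers move at their own pace and stop on an object; "newtons" is the grip in N (left out, the last holds). Time passes only in rows, so rows that repeat a pose let the fingers close. It gives the time, the measured TCP pose, the force and the opening at its end, in the units of the state.
- r.observe(): the state, without advancing time (a new reading comes with each control period).
- vision.snapshot(name): name is "side" or "top"; returns a dict with "image" (480x640x3 uint8, red, green, blue), "depth" (480x640 float32, m along the optical axis (not along the pixel's ray), 0 where there is no reading), "intrinsics" (3x3 intrinsics, pixels), "k1" (the pictures are not rectified: a ray, as slopes to the right and down, at radius r is drawn at 1 + k1 r^2 times it, then the intrinsics apply), "origin" and "orientation" of the camera in the world. Camera axes: x right, y up, looking along -z (the intrinsics and any distortion apply to the point x, -y, -z); pixel columns grow to the right and rows downward; lengths in m; the calibration is good to about 2 mm. A picture is of the moment at which its call begins.
- r.hand_in(): hands the job in, once; it reports no verdict.
The state is a dict: "clock": time; "joints": joint angles; "joint_velocities": joint speeds; "joint_efforts": joint torques, N m; "position": TCP position; "ee_rot": TCP orientation; "ft_force": force on the tool from outside, world axes, zero at the start; "torque": the same for the moment, N m; "gripper_width": finger opening in m.
Only numpy, scipy, OpenCV 4.12 (cv2) and the standard library are available. Lean on these libraries where they do the work, as an engineer would, in place of code of your own. Each camera call takes 0.05 s, during which the arm holds its last target. There are 200 camera calls.

### The job

Slide the large round copper plate along the bench, without lifting it, into the mouth of the hand press until its lip rests against both stop posts; then press the plunger's head all the way down to its stop, hold it there a moment and let it spring back up. Then slide the plate back out until the whole plate is clear of the press head with a finger's width to spare, and leave it lying flat; leave everything else on the bench where it is.

Things in the scene. Friction and masses are not known exactly. Their poses are not given: they have to be found in the camera images.
- plate: the LARGE round copper plate, the workpiece: 150 mm across, about 0.4 kg, flat floor 4 mm thick, with a nearly upright lip 3 mm thick all round its edge that rises to 12 mm above the bench. Origin at the centre of its underside, z up; round, so its yaw does not matter. Lies loose on the bench.
- press: the hand press, fixed to the bench; no base plate. Origin on the bench under the punch axis; x points from mouth to column (mouth open to -x), z up. Column at x 55 to 115 mm, 56 mm wide, 135 high, low foot round it. A 44 mm wide arm overhangs to x -23 mm at heights 95 to 135 mm. Two upright stop posts, 8 mm across, 22 high, at x 15.5, y +51 and -51 mm.
- press_seat (a point): the point on the bench, 45 mm in front (-x) of the punch axis, where the centre of the large plate's underside lies when its lip rests against both stop posts. Turned as the press.
- plunger_top (a point): centre of the top of the plunger's head: a flat steel mushroom head 44 mm across (flat part 36 mm), 192 mm above the bench when up and 172 mm when fully down. It rides with the plunger and is the highest part of the press.
- plunger (a joint): downward travel of the spring plunger, m: 0 up (rest), 0.020 at its hard stop. Pushing takes about 5 N at first, 15 N at the stop; it springs back by itself. The punch tip, 10 mm across, is 25 mm above the bench when up (the plate's lip passes under it) and 5.5 mm when down, just over the plate's floor.
- small_plate: a smaller round copper plate of the same make, 100 mm across, 10 mm high: not to be stamped. Origin at the centre of its underside.
- hammer: hammer with steel head and handle, lying on the bench; a bystander. Origin within its length, underneath.
- ashtray: shallow open steel bowl, 110 mm across, 40 mm high; a bystander. Origin at the centre of its underside.
- stamp: dark steel hand stamp standing upright, 26 mm across, 70 mm tall, beside the press; a bystander. Origin at the centre of its underside.
- tin: round aluminium tin, 74 mm across, 52 mm high, beside the press; a bystander. Origin at the centre of its underside.
- chisel: steel chisel lying flat, about 135 mm long, 12 mm thick; a bystander. Origin within its length, underneath.
- mallet: wooden mallet standing on its head, 64 mm across, 175 mm tall; a bystander. Origin at the centre of its underside.
- cup: open copper cup, 84 mm across, 70 mm high; a bystander. Origin at the centre of its underside.

How it is judged:
By the outcome, as a careful person would: the job done as asked, in the order asked, and still so for the second after the job is handed in, with the robot touching nothing.
It also fails if it takes over 69 s, if anything falls off the work surface, if the arm or the gripper's body presses on something with over 40 N, if the wrist force passes 120 N, or if a joint passes its speed limit or range.

## Working session

There is one attempt and no reset: what is moved stays moved. The work goes in short steps, Python scripts to look and compute and a tool call to move; the robot and the scene stay as the last step left them, time stands still between calls to the robot, and variables do not carry over. Pictures are saved under pics/ and viewed, about 8 in all and at most 12, crops included, and the job is handed in when it is done.

Besides the shell and the picture viewer there is one more tool, called after "Emit:" as name(argument=value, ...), one argument or row to a line, values as JSON. apply_moves: Moves the arm, as the interface text tells. Its arguments: {"type":"object","properties":{"offset":{"type":"array","items":{"type":"array","items":{"type":"number"}}},"turn":{"type":"array","items":{"type":"number"}},"fingers":{"type":"array","items":{"type":"number"}},"newtons":{"type":"number"}},"required":["offset","turn","fingers"]}

```bash
ls; mkdir -p pics
cat > h.py <<'E'
import numpy as np, cv2
from workcell import r, vision
def snap(n):
    s=vision.snapshot(n); return s
def rays(s,uv):
    uv=np.asarray(uv,float).reshape(-1,1,2)
    p=cv2.undistortPoints(uv,np.array(s["intrinsics"],float),np.array([s["k1"],0,0,0,0.]))[:,0]
    return np.c_[p[:,0],-p[:,1],-np.ones(len(p))]@np.array(s["orientation"]).T
def onplane(s,uv,z):
    d=rays(s,uv);o=np.array(s["origin"]);return o+d*((z-o[2])/d[:,2])[:,None]
def cloud(s):
    h,w=s["depth"].shape;v,u=np.mgrid[:h,:w]
    d=rays(s,np.c_[u.ravel(),v.ravel()]);
    return (np.array(s["origin"])+d*s["depth"].reshape(-1,1)).reshape(h,w,3)
E
python3 - <<'E'
from h import *
for n in("top","side"):
    s=snap(n);cv2.imwrite(f"pics/{n}0.png",s["image"][:,:,::-1]);np.savez(f"{n}0.npz",**s)
    print(n,s["origin"],s["orientation"],s["intrinsics"],s["k1"])
o=r.observe();print({k:np.round(v,3) for k,v in o.items()})
E
```

```text
pics
top [0.41374966 0.02169338 1.35136068] [[-0.02519839  0.99068679 -0.13380858]
 [-0.99940073 -0.02814221 -0.02015432]
 [-0.02373229  0.13322053  0.99080223]] [[567.99206504   0.         319.51403464]
 [  0.         567.99206504 240.88976949]
 [  0.           0.           1.        ]] -0.0069807469961744055
side [-0.5401963   0.17782921  1.09889123] [[-0.12157237  0.63939477 -0.75920648]
 [-0.99257943 -0.07638946  0.09460827]
 [ 0.00249666  0.76507449  0.64393694]] [[571.90759979   0.         314.11923673]
 [  0.         571.90759979 235.16150161]
 [  0.           0.           1.        ]] -0.07388802427700517
{'clock': np.float64(0.1), 'joints': array([-8.0947e+01,  1.4856e+01,  8.8004e+01,  3.0000e-03,  7.7234e+01,
       -1.1619e+01]), 'joint_velocities': array([ 0.039, -0.035, -0.153,  0.046, -0.044, -0.027]), 'joint_efforts': array([ 4.0000e-03, -4.3821e+01, -2.8464e+01,  7.2000e-02,  3.6000e-02,
       -0.0000e+00]), 'position': array([ 0.194, -0.514,  0.218]), 'ee_rot': array([[ 0.936,  0.353, -0.   ],
       [ 0.353, -0.936,  0.002],
       [ 0.   , -0.002, -1.   ]]), 'ft_force': array([-0.565,  0.349, -0.566]), 'torque': array([0.   , 0.035, 0.024]), 'gripper_width': np.float64(0.093)}
```

View pics/top0.png

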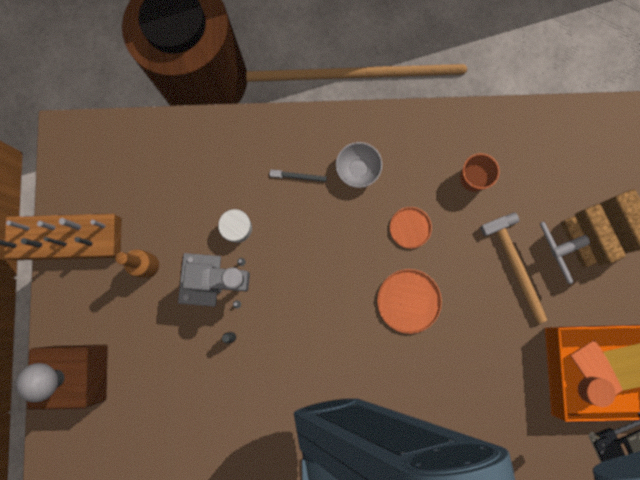

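View pics/side0.png

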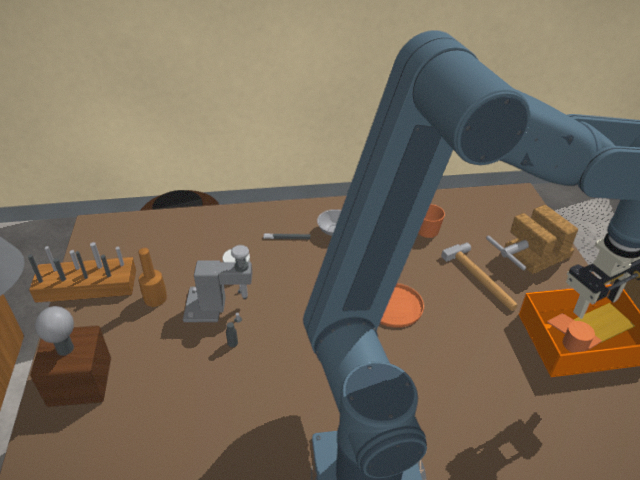

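The top picture shows the large plate at (409,302) and the small plate at (410,229). The press head is at (233,279), with its mouth to the right and posts at about (241,262) and (236,305). The stamp is at (228,338) and the tin at (235,226). The side view is partly blocked by the arm, but it shows the press.

Run:
```python
from h import *
s=dict(np.load("top0.npz"));P=cloud(s);im=s["image"]
hsv=cv2.cvtColor(im,cv2.COLOR_RGB2HSV)
m=((hsv[...,0]<12)&(hsv[...,1]>140)&(hsv[...,2]>110)).astype(np.uint8)
for c in cv2.findContours(m,0,cv2.CHAIN_APPROX_NONE)[0]:
    if cv2.contourArea(c)<600: continue
    for z in(0.011,):
        q=onplane(s,c.reshape(-1,2),z); (x,y),R=cv2.minEnclosingCircle(q[:,:2].astype(np.float32)*1000)
        e=cv2.fitEllipse((q[:,:2]*1000).astype(np.float32)); print("red",c.mean(0).round(),"mec",x,y,R,"ell",np.round(e[0],1),np.round(e[1],1))
print("bench z",np.median(P[380:420,200:280,2]))
Z=P[...,2]
def blob(name,box,lo,hi):
    u0,v0,u1,v1=box;M=np.zeros(Z.shape,np.uint8);M[v0:v1,u0:u1]=((Z>lo)&(Z<hi))[v0:v1,u0:u1]
    n,l,st,ce=cv2.connectedComponentsWithStats(M)
    for i in range(1,n):
        if st[i,4]<6: continue
        q=P[l==i];r_=cv2.minAreaRect((q[:,:2]*1000).astype(np.float32))
        print(name,st[i,4],"px",ce[i].round(1),"mean",(q.mean(0)*1000).round(1),"rect",np.round(r_[0],1),np.round(r_[1],1),round(r_[2],1))
blob("head",(170,240,260,320),.178,.21)
blob("arm",(170,240,260,320),.12,.15)
blob("posts",(230,250,262,318),.01,.035)
blob("stamp",(215,320,245,350),.05,.09)
blob("tin",(210,200,260,250),.04,.07)
```

```text
red [[595. 373.]] mec 272.1207580566406 -582.994384765625 76.4748306274414 ell [ 270.9 -576.7] [ 79.4 164.8]
red [[409. 301.]] mec 447.603515625 -156.5338134765625 75.26051330566406 ell [ 447.4 -156.4] [147.3 147.8]
red [[410. 227.]] mec 621.7901611328125 -167.88223266601562 50.31543731689453 ell [ 621.7 -167.7] [96.9 98.4]
red [[481. 171.]] mec 754.6898193359375 -342.4113464355469 44.13014221191406 ell [ 753.9 -342.6] [84.1 85.9]
bench z 0.00035364570742468793
head 354 px [231.5 277.5] mean [499.7 227.7 191.6] rect [500.2 228. ] [42.6 42.9] 17.3
arm 1121 px [207.9 277.3] mean [505.7 288.8 135. ] rect [505.5 274.4] [139.3  56.2] 84.2
posts 11 px [239.8 260.5] mean [552.2 238.2  20.2] rect [552.4 238. ] [6.7 4.9] 42.1
posts 12 px [235.5 303.5] mean [451.3 249.   20.5] rect [451.4 249. ] [6.9 6.9] 38.9
stamp 78 px [226.5 337.3] mean [375.2 262.2  64.7] rect [374.4 263.3] [17.8 20.3] 89.6
tin 785 px [234.  224.5] mean [633.3 246.   52.2] rect [633.7 246.6] [73.  72.2] 51.9
```

Run:
```python
from h import *
im=cv2.imread("pics/top0.png")[230:360,160:300];a=cv2.resize(im,None,fx=4,fy=4,interpolation=2)
cv2.imwrite("pics/crop.png",a)
```

```text
(no output)
```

View pics/crop.png

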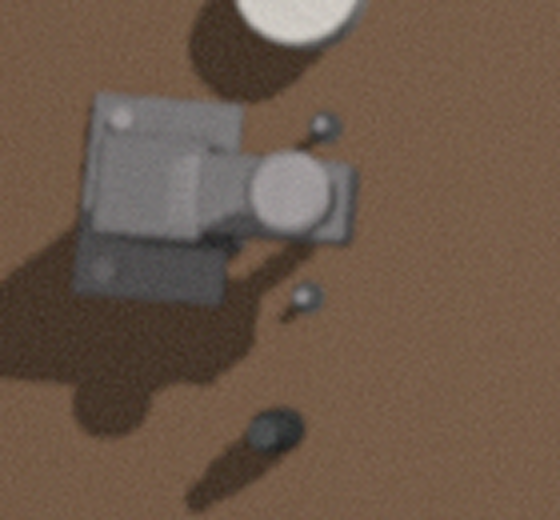

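Post spacing measures 101.5 mm (102 expected), and the origin worked out from the posts, (500.1, 228.1), matches the head at (500.2, 228). That puts press x at (0.108, 0.994) and the seat at (495, 183). The plate is at (447.5, -156.5).

My plan is to push the outside of the lip with both open fingers, jaws crosswise to the push. I'll pull the plate back out from inside the lip.

Emit:
apply_moves(
  offset=[
    [0.045, -0.021, 0],
    [0.09, -0.043, 0],
    [0.134, -0.064, 0.01],
    [0.179, -0.085, 0.02],
    [0.223, -0.106, 0.03],
    [0.268, -0.128, 0.04],
    [0.3126, -0.1488, 0.05],
    [0.3126, -0.1488, 0.06],
    [0.3126, -0.1488, 0.06],
    [0.3126, -0.1488, 0.06],
  ],
  turn=[-8, -16, -24, -32, -40, -48, -56, -62.3, -62.3, -62.3],
  fingers=[65, 65, 65, 65, 65, 65, 65, 65, 65, 65],
)

```text
clock: 1.1
position: [0.4338, -0.265, 0.1585]
ee_rot: [[0.125, 0.992, -0.001], [0.992, -0.125, 0.0], [0.0, -0.001, -1.0]]
ft_force: [0.0, -0.0, 0.3]
gripper_width: 0.0606
```

Emit:
apply_moves(
  offset=[
    [0, 0, 0.04],
    [0, 0, 0.08],
    [0, 0, 0.11],
    [0, 0, 0.135],
    [0, 0, 0.147],
    [0, 0, 0.151],
    [0, 0, 0.151],
  ],
  turn=[0, 0, 0, 0, 0, 0, 0],
  fingers=[65, 65, 65, 65, 65, 65, 65],
)

```text
clock: 1.8
position: [0.4341, -0.266, 0.0081]
ee_rot: [[0.124, 0.992, 0.0], [0.992, -0.124, -0.0], [-0.0, 0.0, -1.0]]
ft_force: [-0.5, -0.3, -1.0]
gripper_width: 0.0605
```

Run:
```python
from h import *
a=snap("top")["image"][180:420,300:540];a=cv2.resize(a,None,fx=2.4,fy=2.4)
cv2.imwrite("pics/c2.png",a[:,:,::-1]);o=r.observe();print(o["position"],o["ft_force"])
```

```text
[ 0.4345632  -0.26606955  0.00861805] [-0.81201037 -0.09295207  0.98582255]
```

View pics/c2.png

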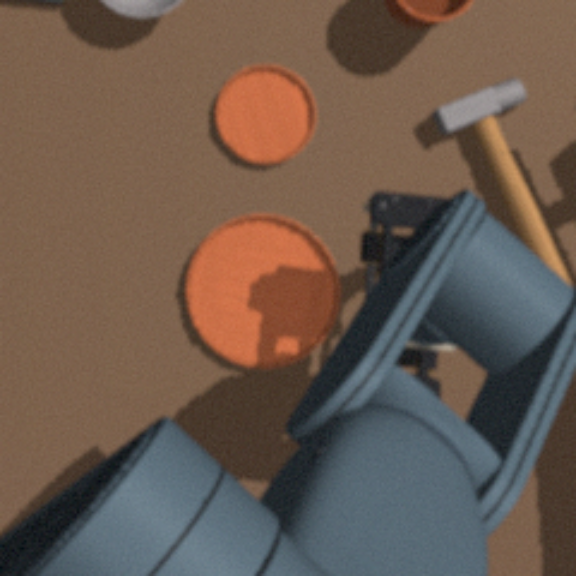

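The gripper's long axis lies crosswise, so there is room in front. The plate is centred ahead of the fingers.

Emit:
apply_moves(
  offset=[
    [0.012, 0, 0.0015],
    [0.024, 0, 0.0015],
    [0.03, 0, 0.0015],
    [0.035, 0.0005, 0.0015],
    [0.041, 0.001, 0.0015],
    [0.049, 0.001, 0.0015],
    [0.059, 0.001, 0.0015],
    [0.07, 0.001, 0.0015],
    [0.082, 0.001, 0.0015],
    [0.094, 0.0015, 0.0015],
  ],
  turn=[0, 0, 0, 0, 0, 0, 0, 0, 0, 0],
  fingers=[65, 65, 65, 65, 65, 65, 65, 65, 65, 65],
)

```text
clock: 2.85
position: [0.4473, -0.171, 0.0063]
ee_rot: [[0.122, 0.992, 0.0], [0.992, -0.122, -0.0], [-0.0, 0.0, -1.0]]
ft_force: [-1.7, -4.1, 3.1]
gripper_width: 0.0607
```

Emit:
apply_moves(
  offset=[
    [0.012, 0, 0],
    [0.024, 0.0005, 0],
    [0.036, 0.001, 0],
    [0.048, 0.001, 0],
    [0.06, 0.001, 0],
    [0.072, 0.001, 0],
    [0.084, 0.0015, 0],
    [0.096, 0.0015, 0],
    [0.108, 0.002, 0],
    [0.12, 0.002, 0],
  ],
  turn=[0, 0, 0, 0, 0, 0, 0, 0, 0, 0],
  fingers=[65, 65, 65, 65, 65, 65, 65, 65, 65, 65],
)

```text
clock: 3.85
position: [0.4638, -0.052, 0.0061]
ee_rot: [[0.122, 0.992, -0.0], [0.992, -0.122, 0.0], [0.0, -0.0, -1.0]]
ft_force: [-0.2, -2.6, 2.3]
gripper_width: 0.0604
```

```bash
cat > pl.py <<'E'
from h import *
import sys
s=snap("top");im=s["image"];hsv=cv2.cvtColor(im,cv2.COLOR_RGB2HSV)
m=((hsv[...,0]<12)&(hsv[...,1]>140)&(hsv[...,2]>60)).astype(np.uint8)
m[:, 450:]=0
for c in cv2.findContours(m,0,cv2.CHAIN_APPROX_NONE)[0]:
    if cv2.contourArea(c)<400: continue
    q=onplane(s,c.reshape(-1,2),.011)[:,:2].astype(np.float32)*1000
    h=cv2.convexHull(q);e=cv2.fitEllipse(h)
    print(c.mean(0).round(),"mec",cv2.minEnclosingCircle(q),"ell",np.round(e[0],1),np.round(e[1],1))
o=r.observe();print(o["clock"],o["position"],o["ft_force"])
if len(sys.argv)>1: cv2.imwrite(sys.argv[1],cv2.resize(im[180:420,140:460],None,fx=2.4,fy=2.4)[:,:,::-1])
E
python3 pl.py pics/c3.png
```

```text
[[ 65. 378.]] mec ((293.2838134765625, 664.8560791015625), 95.00377655029297) ell [294.3 658.8] [163.4 186.9]
[[323. 289.]] mec ((474.7449645996094, 24.562122344970703), 75.24624633789062) ell [479.7  37.7] [112.9 148.5]
[[410. 227.]] mec ((621.0628051757812, -167.72906494140625), 50.606590270996094) ell [ 621.5 -167.5] [ 98.5 100.1]
[[194.  51.]] mec ((1106.7755126953125, 362.94940185546875), 116.3076400756836) ell [1100.3  357.9] [118.9 220.1]
3.9 [ 0.4633885  -0.05028377  0.00592995] [0.22393365 1.14778277 0.68474065]
```

View pics/c3.png

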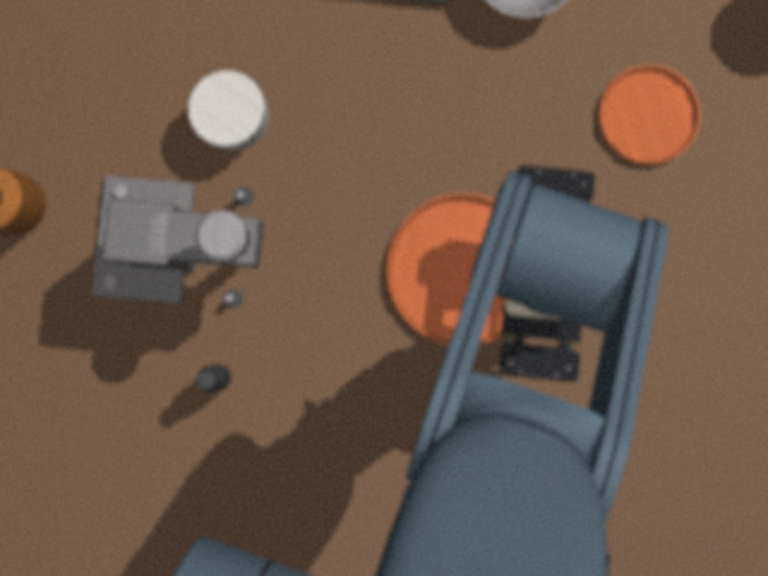

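The picture shows the plate moving straight towards the mouth, with its centre at about (474, 25), and the path ahead is clear. 160 mm remain.

Emit:
apply_moves(
  offset=[
    [0.008, 0, 0],
    [0.02, 0.0005, 0],
    [0.032, 0.001, 0],
    [0.044, 0.001, 0],
    [0.056, 0.0015, 0],
    [0.068, 0.002, 0],
    [0.08, 0.002, 0],
    [0.092, 0.002, 0],
    [0.104, 0.0025, 0],
    [0.116, 0.003, 0],
  ],
  turn=[0, 0, 0, 0, -0.8, -0.8, -0.8, -0.8, -0.8, -0.8],
  fingers=[65, 65, 65, 65, 65, 65, 65, 65, 65, 65],
)

```text
clock: 4.9
position: [0.4809, 0.0628, 0.0061]
ee_rot: [[0.108, 0.994, -0.0], [0.994, -0.108, 0.0], [0.0, -0.0, -1.0]]
ft_force: [0.7, -1.8, -1.0]
gripper_width: 0.0602
```

Emit:
apply_moves(
  offset=[
    [0.008, 0, 0],
    [0.014, 0, 0],
    [0.02, 0, 0],
    [0.025, 0, 0],
    [0.029, 0, 0],
    [0.032, 0, 0],
    [0.034, 0, 0],
    [0.036, 0, 0],
    [0.038, 0, 0],
    [0.04, 0, 0],
  ],
  turn=[0, 0, 0, 0, 0, 0, 0, 0, 0, 0],
  fingers=[65, 65, 65, 65, 65, 65, 65, 65, 65, 65],
)

```text
clock: 5.9
position: [0.4853, 0.1015, 0.0062]
ee_rot: [[0.109, 0.994, -0.0], [0.994, -0.109, -0.0], [-0.0, -0.0, -1.0]]
ft_force: [0.1, -2.7, -1.5]
gripper_width: 0.061
```

```bash
python3 pl.py pics/c4.png
```

```text
[[ 75. 375.]] mec ((278.3077392578125, 659.5674438476562), 107.37767028808594) ell [293.1 660.1] [151.2 211.7]
[[410. 227.]] mec ((620.465576171875, -167.63735961914062), 50.7891960144043) ell [ 621.2 -167.3] [ 98.7 100.3]
[[177.  49.]] mec ((1141.219970703125, 396.6029052734375), 131.88279724121094) ell [1130.2  394.6] [206.9 255.2]
5.95 [0.48533954 0.10181485 0.00617635] [ 0.6058472  -1.09909791 -1.0376125 ]
```

About 6 mm to go. From here I'll push in small steps and watch the force.

Emit:
apply_moves(
  offset=[
    [0.001, 0, 0],
    [0.002, 0, 0],
    [0.003, 0, 0],
    [0.004, 0, 0],
    [0.005, 0, 0],
  ],
  turn=[0, 0, 0, 0, 0],
  fingers=[65, 65, 65, 65, 65],
)

```text
clock: 6.45
position: [0.4858, 0.1065, 0.0062]
ee_rot: [[0.109, 0.994, -0.0], [0.994, -0.109, 0.0], [0.0, -0.0, -1.0]]
ft_force: [-0.4, -2.2, -1.0]
gripper_width: 0.0603
```

Emit:
apply_moves(
  offset=[
    [0.0007, 0, 0],
    [0.0015, 0, 0],
    [0.002, 0, 0],
  ],
  turn=[0, 0, 0],
  fingers=[65, 65, 65],
)

```text
clock: 6.75
position: [0.4861, 0.1085, 0.0062]
ee_rot: [[0.108, 0.994, 0.0], [0.994, -0.108, -0.0], [-0.0, 0.0, -1.0]]
ft_force: [-0.4, -2.1, -0.8]
gripper_width: 0.0604
```

Emit:
apply_moves(
  offset=[
    [0.0005, 0, 0],
    [0.001, 0, 0],
  ],
  turn=[0, 0],
  fingers=[65, 65],
)

```text
clock: 6.95
position: [0.4863, 0.1092, 0.0062]
ee_rot: [[0.108, 0.994, 0.0], [0.994, -0.108, -0.0], [-0.0, 0.0, -1.0]]
ft_force: [0.3, -5.0, -1.5]
gripper_width: 0.0603
```

Emit:
apply_moves(
  offset=[
    [0.0005, 0, 0],
    [0.001, 0, 0],
  ],
  turn=[0, 0],
  fingers=[65, 65],
)

```text
clock: 7.15
position: [0.4867, 0.1099, 0.0062]
ee_rot: [[0.108, 0.994, 0.001], [0.994, -0.108, -0.001], [-0.001, 0.001, -1.0]]
ft_force: [0.2, -6.7, -1.8]
gripper_width: 0.0605
```

```bash
python3 pl.py pics/c4.png
```

```text
[[ 67. 373.]] mec ((292.9889221191406, 665.2163696289062), 94.9225082397461) ell [293.6 660.1] [157.8 184.1]
[[410. 227.]] mec ((621.115966796875, -167.40704345703125), 50.581485748291016) ell [ 621.3 -167.3] [ 98.4 100.5]
[[184.  49.]] mec ((1143.91162109375, 396.6292724609375), 131.91766357421875) ell [1126.7  394.2] [199.  253.3]
7.2 [0.48681275 0.10996636 0.00621546] [ 1.38139578 -4.29393242 -1.79204147]
```

View pics/c4.png

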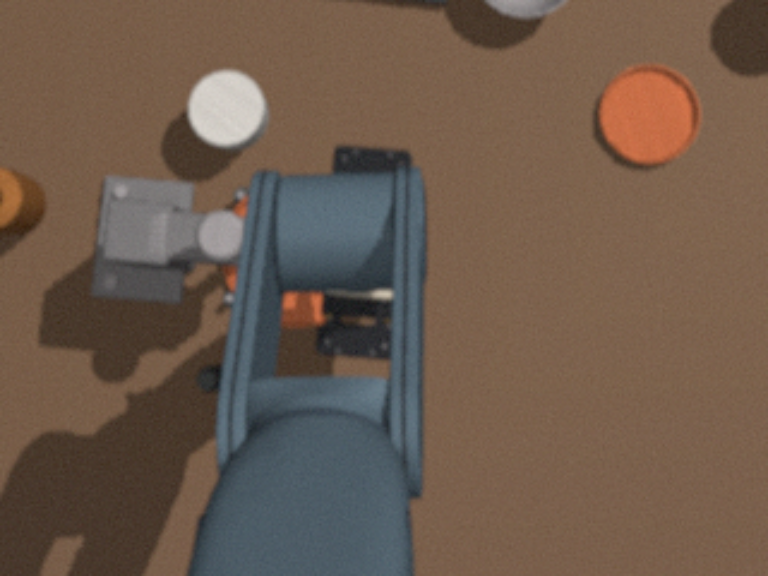

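The force is rising and the lip overlaps the post positions, so the plate is touching. I'll push a little more to seat it on both posts.

Emit:
apply_moves(
  offset=[
    [0.0007, 0, 0],
    [0.0014, 0, 0],
    [0.0014, 0, 0],
  ],
  turn=[0, 0, 0],
  fingers=[65, 65, 65],
)

```text
clock: 7.5
position: [0.4871, 0.1106, 0.0062]
ee_rot: [[0.108, 0.994, 0.001], [0.994, -0.108, -0.002], [-0.002, 0.001, -1.0]]
ft_force: [1.6, -8.6, -2.1]
gripper_width: 0.0603
```

Emit:
apply_moves(
  offset=[
    [0.0007, 0, 0],
    [0.0014, 0, 0],
    [0.0014, 0, 0],
  ],
  turn=[0, 0, 0],
  fingers=[65, 65, 65],
)

```text
clock: 7.8
position: [0.4871, 0.111, 0.0062]
ee_rot: [[0.108, 0.994, 0.0], [0.994, -0.108, -0.003], [-0.003, 0.001, -1.0]]
ft_force: [0.5, -13.9, -1.4]
gripper_width: 0.0603
```

Emit:
apply_moves(
  offset=[
    [-0.003, 0, 0],
    [-0.01, 0, 0],
    [-0.03, 0, 0],
    [-0.06, 0, 0],
    [-0.1, 0, -0.03],
    [-0.14, 0, -0.07],
    [-0.18, 0, -0.11],
    [-0.22, 0, -0.15],
    [-0.22, 0, -0.2],
    [-0.22, 0, -0.24],
  ],
  turn=[0, 0, 0, 0, 0, 0, 0, 0, 0, 0],
  fingers=[65, 65, 65, 65, 30, 0, 0, 0, 0, 0],
)

```text
clock: 8.8
position: [0.4619, -0.1063, 0.2426]
ee_rot: [[0.111, 0.994, -0.0], [0.994, -0.111, 0.001], [0.001, -0.0, -1.0]]
ft_force: [0.8, -0.7, -0.4]
gripper_width: 0.0174
```

```bash
python3 pl.py pics/c5.png
```

```text
[[ 64. 374.]] mec ((291.85986328125, 667.4072265625), 94.02889251708984) ell [295.9 662.6] [160.3 181.2]
[[262. 284.]] mec ((495.1592102050781, 185.52447509765625), 75.79894256591797) ell [495.1 185.5] [149.4 150. ]
[[410. 223.]] mec ((621.814697265625, -167.32432556152344), 50.103580474853516) ell [ 622.8 -167.8] [95.7 99.5]
[[183.  51.]] mec ((1137.8031005859375, 395.73876953125), 131.04847717285156) ell [1125.6  393.1] [195.5 255.8]
8.85 [ 0.46592205 -0.10774727  0.25138793] [ 2.36193893 -0.77445693  5.89650888]
```

View pics/c5.png

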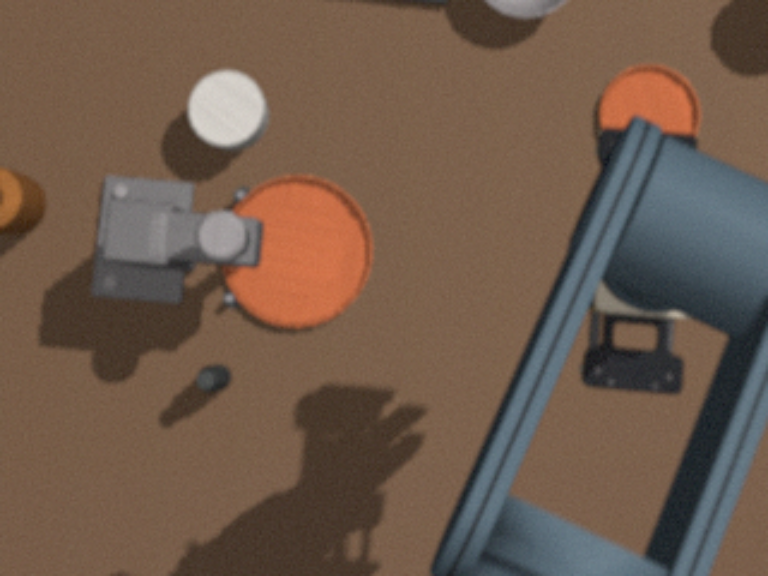

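The plate sits at (495.1, 185.5). Its centre is 77.6 mm from one post and 77.1 mm from the other (79 mm expected), so it is symmetric and seated within calibration. Next is the plunger.

Emit:
apply_moves(
  offset=[
    [0.04, 0, 0],
    [0.085, -0.001, 0],
    [0.13, -0.001, 0],
    [0.175, -0.001, 0],
    [0.22, -0.002, 0],
    [0.26, -0.002, 0],
    [0.3, -0.0025, 0],
    [0.337, -0.0025, 0],
    [0.337, -0.0025, 0.01],
    [0.337, -0.0025, 0.02],
  ],
  turn=[0, 0, 0, 0, 0, 0, 0, 0, 0, 0],
  fingers=[0, 0, 0, 0, 0, 0, 0, 0, 0, 0],
)

```text
clock: 9.85
position: [0.4963, 0.231, 0.2201]
ee_rot: [[0.106, 0.994, -0.0], [0.994, -0.106, 0.0], [0.0, -0.0, -1.0]]
ft_force: [0.0, 0.0, 0.2]
gripper_width: 0.0003
```

Emit:
apply_moves(
  offset=[
    [0, 0, 0],
    [0, 0, 0],
  ],
  turn=[0, 0],
  fingers=[0, 0],
)

```text
clock: 10.05
position: [0.4965, 0.2289, 0.2205]
ee_rot: [[0.11, 0.994, -0.001], [0.994, -0.11, -0.0], [-0.0, -0.001, -1.0]]
ft_force: [0.5, 0.5, 1.3]
gripper_width: 0.0005
```

Emit:
apply_moves(
  offset=[
    [0, 0.0037, 0.01],
    [0, 0.0037, 0.02],
    [0, 0.0037, 0.025],
    [0, 0.0037, 0.029],
    [0, 0.0037, 0.032],
    [0, 0.0037, 0.036],
    [0, 0.0037, 0.039],
    [0, 0.0037, 0.041],
    [0, 0.0037, 0.043],
    [0, 0.0037, 0.043],
  ],
  turn=[0, 0, 0, 0, 0, 0, 0, 0, 0, 0],
  fingers=[0, 0, 0, 0, 0, 0, 0, 0, 0, 0],
)

```text
clock: 11.05
position: [0.5002, 0.2292, 0.1794]
ee_rot: [[0.108, 0.994, 0.0], [0.994, -0.108, -0.001], [-0.001, 0.0, -1.0]]
ft_force: [-4.2, -3.4, 11.4]
gripper_width: 0.0006
```

Emit:
apply_moves(
  offset=[
    [0, 0, 0.001],
    [0, 0, 0.002],
    [0, 0, 0.003],
    [0, 0, 0.004],
    [0, 0, 0.005],
    [0, 0, 0.005],
  ],
  turn=[0, 0, 0, 0, 0, 0],
  fingers=[0, 0, 0, 0, 0, 0],
)

```text
clock: 11.65
position: [0.5002, 0.2292, 0.1749]
ee_rot: [[0.108, 0.994, 0.001], [0.994, -0.108, -0.001], [-0.001, 0.001, -1.0]]
ft_force: [-5.9, -4.0, 12.9]
gripper_width: 0.0004
```

Emit:
apply_moves(
  offset=[
    [0, 0, 0.001],
    [0, 0, 0.002],
    [0, 0, 0.003],
    [0, 0, 0.004],
    [0, 0, 0.004],
  ],
  turn=[0, 0, 0, 0, 0],
  fingers=[0, 0, 0, 0, 0],
)

```text
clock: 12.15
position: [0.5002, 0.2293, 0.1722]
ee_rot: [[0.108, 0.994, 0.002], [0.994, -0.108, -0.001], [-0.0, 0.002, -1.0]]
ft_force: [-7.8, -4.7, 20.1]
gripper_width: 0.0008
```

Emit:
apply_moves(
  offset=[
    [0, 0, 0.0007],
    [0, 0, 0.0014],
    [0, 0, 0.002],
    [0, 0, 0.002],
    [0, 0, 0.002],
    [0, 0, 0.002],
    [0, 0, 0.002],
    [0, 0, 0.002],
    [0, 0, 0.002],
    [0, 0, 0.002],
  ],
  turn=[0, 0, 0, 0, 0, 0, 0, 0, 0, 0],
  fingers=[0, 0, 0, 0, 0, 0, 0, 0, 0, 0],
)

```text
clock: 13.15
position: [0.5003, 0.2293, 0.1721]
ee_rot: [[0.108, 0.994, 0.003], [0.994, -0.108, -0.0], [-0.0, 0.003, -1.0]]
ft_force: [-12.2, -5.4, 33.0]
gripper_width: 0.0006
```

The plunger is on its hard stop: z holds at 172 mm while the force climbed to 33 N, and it was held there. Now I'll release it.

Emit:
apply_moves(
  offset=[
    [0, 0, -0.005],
    [0, 0, -0.01],
    [0, 0, -0.015],
    [0, 0, -0.02],
    [0, 0, -0.026],
    [0, 0, -0.035],
    [0, 0, -0.055],
    [-0.03, 0, -0.07],
    [-0.06, 0, -0.07],
    [-0.09, 0, -0.07],
  ],
  turn=[0, 0, 0, 0, 0, 0, 0, 0, 0, 0],
  fingers=[0, 0, 0, 0, 0, 0, 0, 22, 22, 22],
)

```text
clock: 14.15
position: [0.4911, 0.1397, 0.2378]
ee_rot: [[0.107, 0.994, 0.002], [0.994, -0.107, 0.0], [0.0, 0.002, -1.0]]
ft_force: [0.6, -1.2, -0.4]
gripper_width: 0.0183
```

Emit:
apply_moves(
  offset=[
    [0, 0, 0],
    [0, 0, 0.04],
    [0, 0, 0.09],
    [0, 0, 0.13],
    [0, 0, 0.17],
    [0, 0, 0.19],
    [0, 0, 0.19],
    [0, 0, 0.19],
  ],
  turn=[0, 0, 0, 0, 0, 0, 0, 0],
  fingers=[22, 22, 22, 22, 22, 22, 22, 22],
)

```text
clock: 14.95
position: [0.4912, 0.1407, 0.0473]
ee_rot: [[0.108, 0.994, -0.0], [0.994, -0.108, 0.0], [0.0, -0.0, -1.0]]
ft_force: [0.2, -0.1, 0.5]
gripper_width: 0.0204
```

```bash
cat > hd.py <<'E'
from h import *
s=snap("top");P=cloud(s);Z=P[...,2];M=np.zeros(Z.shape,bool);M[265:292,220:245]=1
q=P[M&(Z>.165)&(Z<.21)];print("head",len(q),np.median(q,0))
s=snap("side");cv2.imwrite("pics/s6.png",s["image"][:,:,::-1])
o=r.observe();print(o["clock"],o["position"],o["gripper_width"],o["ft_force"])
E
python3 hd.py
```

```text
head 0 [nan nan nan]
15.05 [0.49222263 0.14064587 0.04850832] 0.020401384034123646 [-0.37764948  0.10314396  0.11167821]
  return _methods._mean(a, axis=axis, dtype=dtype,
  ret = um.true_divide(
```

View pics/s6.png

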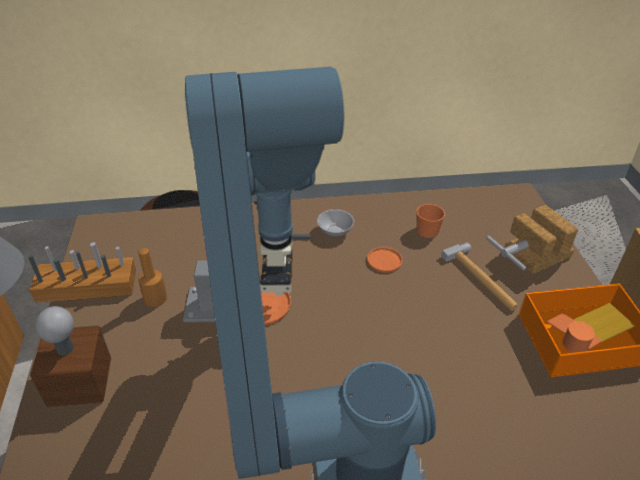

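The side view shows the gripper over the near edge of the plate in the mouth; the arm hides the plunger head. Now I'll lower the fingers inside the lip and pull gently.

Emit:
apply_moves(
  offset=[
    [0, 0, 0.015],
    [0, 0, 0.03],
    [0, 0, 0.036],
    [0, 0, 0.039],
    [0, 0, 0.0405],
    [0, 0, 0.0405],
  ],
  turn=[0, 0, 0, 0, 0, 0],
  fingers=[22, 22, 22, 22, 22, 22],
)

```text
clock: 15.65
position: [0.4912, 0.1403, 0.0071]
ee_rot: [[0.109, 0.994, 0.001], [0.994, -0.109, 0.0], [0.0, 0.001, -1.0]]
ft_force: [-1.3, 0.1, 0.6]
gripper_width: 0.0209
```

Emit:
apply_moves(
  offset=[
    [-0.004, 0, 0],
    [-0.008, 0, 0],
    [-0.012, 0, 0],
    [-0.015, 0, 0],
    [-0.018, 0, 0],
    [-0.022, 0, 0],
    [-0.027, 0, 0],
    [-0.033, 0, 0],
    [-0.041, 0, 0],
    [-0.05, 0, 0],
  ],
  turn=[0, 0, 0, 0, 0, 0, 0, 0, 0, 0],
  fingers=[22, 22, 22, 22, 22, 22, 22, 22, 22, 22],
)

```text
clock: 16.65
position: [0.4852, 0.09, 0.0065]
ee_rot: [[0.108, 0.994, 0.0], [0.994, -0.108, 0.0], [0.0, 0.0, -1.0]]
ft_force: [0.7, 3.3, 0.8]
gripper_width: 0.0202
```

Pull force is about 3 N, as expected, so I'll continue.

Emit:
apply_moves(
  offset=[
    [-0.01, 0, 0],
    [-0.021, 0, 0],
    [-0.033, 0, 0],
    [-0.045, 0, 0],
    [-0.057, 0, 0],
    [-0.069, 0, 0],
    [-0.081, 0, 0],
    [-0.092, 0, 0],
    [-0.101, 0, 0],
    [-0.108, 0, 0],
  ],
  turn=[0, 0, 0, 0, 0, 0, 0, 0, 0, 0],
  fingers=[22, 22, 22, 22, 22, 22, 22, 22, 22, 22],
)

```text
clock: 17.65
position: [0.4734, -0.0177, 0.0064]
ee_rot: [[0.109, 0.994, -0.0], [0.994, -0.109, 0.0], [0.0, -0.0, -1.0]]
ft_force: [0.7, 3.1, 1.7]
gripper_width: 0.0202
```

Emit:
apply_moves(
  offset=[
    [-0.005, 0, 0],
    [-0.009, 0, 0],
    [-0.011, 0, 0],
    [-0.012, 0, 0],
    [-0.012, 0, 0],
  ],
  turn=[0, 0, 0, 0, 0],
  fingers=[22, 22, 22, 22, 22],
)

```text
clock: 18.15
position: [0.4722, -0.0288, 0.0064]
ee_rot: [[0.108, 0.994, -0.0], [0.994, -0.108, -0.0], [-0.0, -0.0, -1.0]]
ft_force: [0.1, 2.0, 1.2]
gripper_width: 0.0208
```

Emit:
apply_moves(
  offset=[
    [0.004, 0, 0],
    [0.006, 0, 0],
    [0.006, 0, -0.01],
    [0.006, 0, -0.03],
    [0, 0, -0.07],
    [-0.02, 0, -0.11],
    [-0.06, 0, -0.15],
    [-0.1, 0, -0.19],
    [-0.15, 0, -0.2],
    [-0.2, 0, -0.2],
  ],
  turn=[0, 0, 0, 0, 0, 0, 0, 0, 0, 0],
  fingers=[22, 22, 22, 22, 22, 22, 22, 22, 22, 22],
)

```text
clock: 19.15
position: [0.4527, -0.2179, 0.2097]
ee_rot: [[0.107, 0.994, 0.005], [0.994, -0.107, -0.004], [-0.004, 0.005, -1.0]]
ft_force: [1.0, -0.4, -0.3]
gripper_width: 0.0206
```

Emit:
apply_moves(
  offset=[
    [-0.05, 0, 0],
    [-0.09, 0, 0],
    [-0.09, 0, 0],
  ],
  turn=[0, 0, 0],
  fingers=[22, 22, 22],
)

```text
clock: 19.45
position: [0.4411, -0.3103, 0.2062]
ee_rot: [[0.113, 0.994, 0.0], [0.994, -0.113, -0.003], [-0.003, 0.0, -1.0]]
ft_force: [0.4, -0.1, 0.1]
gripper_width: 0.0203
```

```bash
python3 pl.py
python3 - <<'E'
from h import *
s=snap("top");cv2.imwrite("pics/t7.png",s["image"][:,:,::-1]);P=cloud(s);Z=P[...,2];M=np.zeros(Z.shape,bool);M[240:320,170:260]=1
q=P[M&(Z>.16)&(Z<.21)];print("head",len(q),np.median(q,0))
E
```

```text
[[ 67. 375.]] mec ((291.875732421875, 667.3206787109375), 93.95687103271484) ell [293.9 661.8] [154.9 184.9]
[[328. 290.]] mec ((477.6705322265625, 30.993682861328125), 75.69479370117188) ell [477.4  31.2] [148.8 150.7]
[[410. 227.]] mec ((620.9802856445312, -167.38241577148438), 50.50476837158203) ell [ 621.4 -167.4] [99.  99.6]
[[177.  49.]] mec ((1139.92626953125, 396.3497314453125), 131.30274963378906) ell [1128.1  393.3] [202.  255.2]
19.5 [ 0.44134488 -0.30748815  0.20598822] [ 0.56966951  1.30346341 -0.38483925]
head 355 [0.49925859 0.22738604 0.19179524]
```

View pics/t7.png

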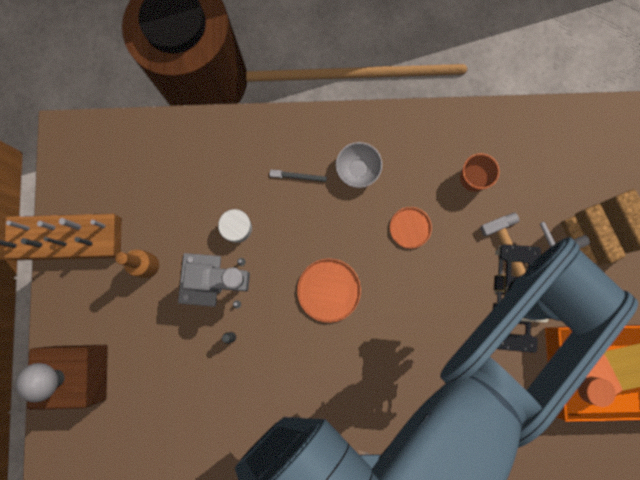

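The plate lies flat at (477, 31), about 100 mm clear of the press. The plunger is back up at 191.8 mm, the bystanders are where they were, and the arm is clear.

```bash
python3 -c "
from workcell import r
print(r.hand_in())"
```

```text
the job is handed in; nothing more can be done
None
```

I did all the steps in the order asked and handed the job in at about 19.5 s of the 69 s allowed.

- **Plate in:** I slid it along the bench with two open fingers against the lip, until the force rose to about 14 N and the plate stopped moving. The camera put its centre 77.6 and 77.1 mm from the two posts. That is even on both sides; the roughly 2 mm short of the expected 79 mm is within the camera calibration.
- **Stamping:** I pressed the head down to 172.1 mm. At that height the force climbed from 20 to 33 N with no further travel, so it was on its hard stop. I held it there for about 1 s and released it.
- **Plate out:** I pulled it back from inside the lip with about 3 N.

**Last checks:** the plate lies flat with its centre at (0.477, 0.031) m, its edge about 100 mm clear of the press head. The plunger is back up at 191.8 mm. The small plate measured within 1 mm of where it began. In the last picture the other things looked unmoved, but I did not measure them again, and the arm partly hid the hammer. The arm is touching nothing.

One check failed: the first look at the plunger after release was blocked by the arm. The final picture settled it.

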